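# Lock the jar steriliser's selector at the red mark

### The job

Turn the black knob of the jar steriliser until its white pointer is at the red mark, then pull the knob straight out (up) until it clicks and stays locked out there, and let go. The paint marks are only roughly placed: if the knob does not come out with a gentle pull, do not force it, but ease it a little round either way until it finds the notch; never pull it out at another mark. Leave the jar, funnel, bowl and jar opener as they stand.

Things in the scene. Friction and masses are not known exactly. Their poses are not given: they have to be found in the camera images.
- panel: Jar steriliser: fixed white hotplate unit, 170 (x) by 340 (y) by 55 mm high. Origin: on the worktop under the vertical knob axis; it reaches 85 mm from there along -x, +x, -y and 255 mm along +y. A dark hotplate disc, 150 mm across, top 61 mm high, lies 165 mm along +y and carries a jar. A flat aluminium dial, 124 mm across, top 56 mm high, surrounds the knob.
- knob: Black knob: upright bar grip 50 mm long (its x), 16 mm thick (its y), from 58 to 100 mm above the worktop when pushed in. Origin: on the knob axis, at worktop height when pushed in; z up, x towards its white pointer. Turns about z with friction 0.06 N m, up to 92 deg either way from the panel's +x; starts pushed in, within 9 deg of the panel's +x. Its key stop is damaged above 20 N.
- knob_grip (a point): Where to grip the bar, across its 16 mm: on the axis, 14 mm below its top (86 mm above the worktop when pushed in). Axes as the knob's. Nothing but the dial (56 mm high) is in the way of fingertips beside the bar; the flat black skirt at its foot is only look.
- pointer (a point): Tip of the knob's white pointer, 38 mm from the axis along the knob's x, 61.5 mm above the worktop when pushed in. With the key in a notch the knob cannot turn (about 2 deg of play either way); else it turns freely.
- stem (a joint): How far the knob is pulled up, m: 0 in, 0.012 fully out and locked. A click latch holds it in: a pull of about 6 N overcomes it, the force falls to nothing at 0.006, beyond which the latch pushes it out and holds it with 3 N. Away from a notch a hidden key meets a rigid stop after about 0.0025; lower it before turning on.
- mark_red: Red paint dot, 12 mm across, on the dial 50 mm from the knob axis; origin at its centre. The four dots lie 0.55 and 1.15 rad either side of the panel's +x; which colour is where varies. Each has one notch near it; all notches are off their dots by the same hidden angle, up to 10 deg either way, and take the key within about 2 deg.
- mark_green: Green paint dot, likewise.
- mark_yellow: Yellow paint dot, likewise.
- mark_blue: Blue paint dot, likewise.
- jar: Closed glass jar standing loose on the hotplate disc, 80 mm across, 115 mm high (top 176 mm above the worktop). Origin: centre of its underside. Leave alone.
- funnel: Stainless funnel standing mouth down on the worktop, 104 mm across, 95 mm high. Origin: centre of its underside. Leave alone.
- bowl: White ceramic bowl, 130 mm across, 55 mm high, on the worktop. Origin: centre of its underside. Leave alone.
- opener: Blue plastic jar opener lying flat, 176 mm long along its x (from -80 to +96 mm), 14 mm high, round head 72 mm across centred at +60 mm. Origin: underside. Leave alone.

How it is judged:
By the outcome, as a careful person would: the job done as asked, in the order asked, and still so for the second after the job is handed in, with the robot touching nothing.
It also fails if it takes over 54 s, if anything falls off the work surface, if the arm or the gripper's body presses on something with over 40 N, if the wrist force passes 120 N, or if a joint passes its speed limit or range.

### The arm

A 6-joint arm with a two-finger parallel gripper is mounted at the origin on the work surface. World frame = base frame: x ahead of the robot, y to its left, z up, the work surface at z = 0. Lengths are in m, angles in rad, forces in N, time in s.
With the tool pointing down it reaches from about 0.35 to 0.725 m from the base axis. Payload 6 kg.
Tool frame: the origin (TCP) lies on the centre line of the jaws, within the pads' length; the fingertips stand tips_ahead ahead of it and the grasp point (between the pads) lies 11 mm behind it (tips_ahead is the distance from the TCP to the fingertips, in m); z points along the fingers, y is the line along which they close (so a half turn about z gives the same grasp; the last joint's range is limited). The gripper opens to 85 mm and grips with 20 to 120 N. Pads are 22 mm wide; open, the fingers measure 114 mm over their backs; the gripper's body (76 mm by 85 mm) begins 54 mm behind the grasp point. The pads swing forward as they close: fully open they stand 13 mm farther back than shut.
Start: joints at [-0.816, 0.04, 0.085, 0, -1.615, -0.334], TCP at [0.245, -0.548, 0.239] pointing down, gripper open.
Joint ranges: [-2.56, 2.56], [-1.29, 2.01], [-1.08, 1.49], [-3.29, 1.98], [-2.81, -0.18], [-2.99, 2.99]. Speed limits (rad/s): [2.57, 2.57, 3.01, 3.14, 3.14, 3.14].

### API

Orientations are given as a 3x3 rotation matrix whose columns are the frame's x, y, z axes.
In Python, from cell import * gives the robot as it stands.
- The arm moves only by the tool step_arm, never from a script. Its argument "targets" is a list of rows, each an object with "linear": the shift along the world's x, y, z in m, a list of three; "rotation": the turn, a rotation vector about the world's x, y, z in degrees, a list of three; "jaw": the finger opening in m, from 0 to 0.0854. In form: [{"linear": [tx, ty, tz], "rotation": [rx, ry, rz], "jaw": jaw}, ...]. A call has 1 to 20 rows; each row shifts and turns the commanded pose from where the row before left it; what a row does not reach is not made up. A row lasts 1/12 s, in which the tool goes at most 41.7 mm and 7.16 degrees, less where a joint would pass 70% of its speed; a pose out of reach is approached as far as the arm can. A call is refused whole if a number of a shift passes 0.0417 or a number of a turn 7.16, either way. A call with a gripper value outside its range is refused whole. The fingers move at their own pace and stop on an object; the grip force is fixed at half the most. Time passes only in rows, so rows that do not move let the fingers close. It gives the time, the measured TCP pose, the force, the opening and the grip force at its end, in the units of the state.
- sense(): the state, without advancing time (a new reading comes with each control period).
- snapshot(name): name is "scene" or "top" or "wrist"; returns a dict with "image" (420x560x3 uint8, red, green, blue), "range_z" (420x560 float32, m along the optical axis (not along the pixel's ray), 0 where there is no reading), "K" (3x3 intrinsics, pixels), "T" (4x4, takes a point from camera to world coordinates). Camera axes: x right, y down, z forward; pixel columns grow to the right and rows downward; lengths in m; the calibration is good to about 2 mm. A picture is of the moment at which its call begins.
- job_done(): hands the job in; it is judged then, once.
The state is a dict: "clock": time; "qpos": joint angles; "joint_vel": joint speeds; "effort": joint torques, N m; "position": TCP position; "ee_rot": TCP orientation; "contact_force": force on the tool from outside, world axes, zero at the start; "wrist_torque": the same for the moment, N m; "opening": opening from 0.0 (shut) to 1.0 (fully open); "gripper_force": force on a finger pad.
Only numpy, scipy, OpenCV 4.12 (cv2) and the standard library are available. Lean on these libraries where they do the work, as an engineer would, in place of code of your own. Each camera call takes 0.05 s, during which the arm holds its last target. There are 200 camera calls.

## Working session

There is one attempt and no reset: what is moved stays moved. The work goes in short steps, Python scripts to look and compute and a tool call to move; the robot and the scene stay as the last step left them, time stands still between calls to the robot, and variables do not carry over. Pictures are saved under pics/ and viewed, at most 10 in all, crops included, and the job is handed in when it is done.

Besides the shell and the picture viewer there is one more tool, called after "Request:" by a JSON object that holds its "op" and its "data". step_arm: Moves the arm, as the interface text tells. Its arguments: {"type":"object","properties":{"targets":{"type":"array","items":{"type":"object","properties":{"linear":{"type":"array","items":{"type":"number"}},"rotation":{"type":"array","items":{"type":"number"}},"jaw":{"type":"number"}}}}},"required":["targets"]}

```bash
mkdir -p pics; cat > h.py <<'E'
from cell import *
import numpy as np, cv2
def px(s,u,v,z=None):
    K,T=s["K"],s["T"]
    d=np.linalg.inv(K)@[u,v,1]
    if z is None: p=d*s["range_z"][int(v),int(u)]; return T[:3,:3]@p+T[:3,3]
    w=T[:3,:3]@d; return T[:3,3]+w*(z-T[2,3])/w[2]
def proj(s,p):
    c=np.linalg.inv(s["T"])@np.r_[p,1]; q=s["K"]@c[:3]; return q[:2]/q[2]
E
python3 - <<'E'
from h import *
import pickle
s=snapshot("top"); pickle.dump(s,open("top.pkl","wb"))
cv2.imwrite("pics/top.png",cv2.cvtColor(s["image"],cv2.COLOR_RGB2BGR))
st=sense(); print(st); print(s["T"])
E
```

```text
{'clock': 0.05, 'qpos': array([-8.16331078e-01,  4.08242166e-02,  8.38293112e-02, -4.61592550e-04,
       -1.61547469e+00, -3.33719044e-01]), 'joint_vel': array([ 5.49050466e-04, -2.06043749e-04,  1.55942987e-03, -1.56884544e-04,
       -7.99989382e-04, -7.43373391e-05]), 'effort': array([-6.14912307e-03, -3.69680536e+01,  3.48621190e+01,  6.96228370e+00,
       -4.70698651e-03, -2.40839199e-06]), 'position': array([ 0.2450334 , -0.54735705,  0.2382824 ]), 'ee_rot': array([[-9.12776105e-01, -4.08459456e-01, -8.10021859e-04],
       [-4.08460243e-01,  9.12774821e-01,  1.53503558e-03],
       [ 1.12367759e-04,  1.73200552e-03, -9.99998494e-01]]), 'contact_force': array([-0.26119139,  0.69038461, -1.10434046]), 'wrist_torque': array([ 0.01646204, -0.02905182, -0.00482326]), 'gripper_force': 0.0, 'opening': 1.0011549176504555}
[[ 0.02444706 -0.99410014  0.10567523  0.4943624 ]
 [-0.9992976  -0.02129716  0.03083392 -0.05870529]
 [-0.02840142 -0.10635481 -0.99392254  0.88306943]
 [ 0.          0.          0.          1.        ]]
```

View pics/top.png

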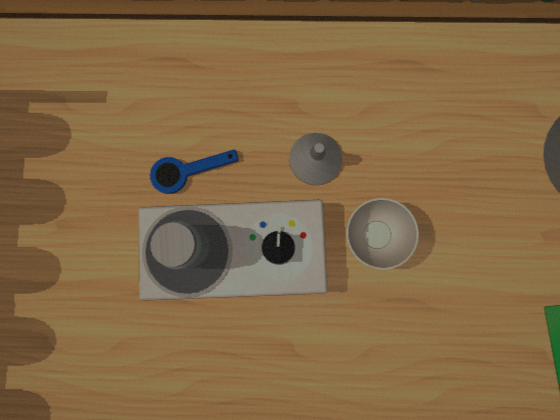

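The panel lies with its +x up in the image. The knob is near (278,247), pointing up, and the red dot near (303,235) is the outer one on the -y side. I'll enlarge this area next.

```bash
python3 - <<'E'
from h import *
import pickle
s=pickle.load(open("top.pkl","rb"))
c=s["image"][195:305,225:335]; cv2.imwrite("pics/c.png",cv2.cvtColor(cv2.resize(c,(600,600),interpolation=cv2.INTER_CUBIC),cv2.COLOR_RGB2BGR))
hsv=cv2.cvtColor(s["image"],cv2.COLOR_RGB2HSV)
P={}
for n,(u,v) in dict(red=(303,235),yel=(292,223),blu=(263,224),grn=(253,237)).items():
    w=hsv[v-7:v+8,u-7:u+8,1].astype(float); w=np.where(w>90,w,0); yy,xx=np.mgrid[v-7:v+8,u-7:u+8]
    q=px(s,(w*xx).sum()/w.sum(),(w*yy).sum()/w.sum(),.056); P[n]=q[:2]; print(n,q)
# circle of r .05 fit
from scipy.optimize import least_squares
A=np.array([P[k] for k in("red","yel","blu","grn")]); a=np.array([-1.15,-.55,.55,1.15])
f=lambda x:(A-x[:2]-.05*np.c_[np.cos(a+x[2]),np.sin(a+x[2])]).ravel()
r=least_squares(f,[.5,-.05,0]); print(r.x,r.fun)
for uv in((139,209),(321,200),(327,292),(141,299)): print(px(s,*uv,.055))
print(px(s,278,247),px(s,279,232,.0615))
E
```

```text
red [ 0.5338907 -0.0896783  0.056    ]
yel [ 0.55472636 -0.06882116  0.056     ]
blu [ 0.55118689 -0.0164548   0.056     ]
grn [0.52831272 0.00141751 0.056     ]
[ 0.51056674 -0.04537416  0.06316504] [ 5.95027923e-05 -4.62066536e-05 -3.12775966e-05 -5.54508294e-05
 -2.71387353e-04  1.46420406e-04  2.43162358e-04 -4.47629100e-05]
[0.57410812 0.21113514 0.055     ]
[ 0.59773733 -0.12182732  0.055     ]
[ 0.43299097 -0.13463679  0.055     ]
[0.41170401 0.19845696 0.055     ]
[ 0.50982377 -0.0463032   0.09959459] [ 0.53745518 -0.04687659  0.0615    ]
```

View pics/c.png

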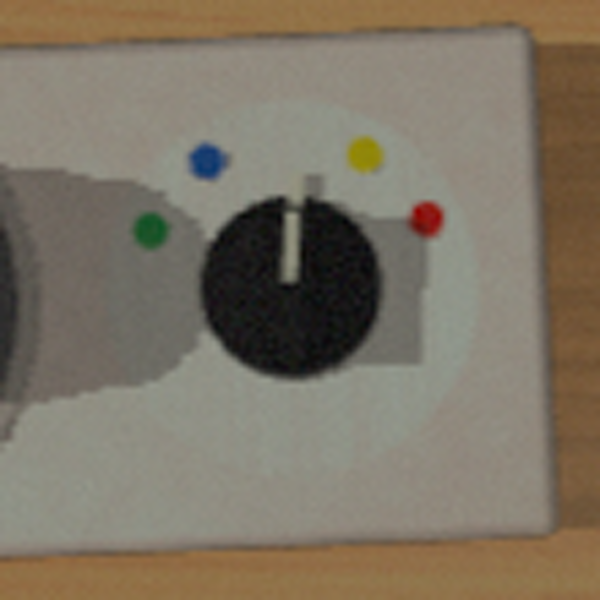

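```bash
python3 - <<'E'
import cell; print([n for n in dir(cell) if n[0]!='_'], getattr(cell,'tips_ahead',None))
from h import *
import pickle
s=pickle.load(open("top.pkl","rb"))
f=110/600
a=px(s,225+290*f,195+280*f,.1); b=px(s,225+291*f,195+208*f,.1); print(a,b,np.degrees(np.arctan2(*(b-a)[[1,0]])))
E
```

```text
['Unreachable', 'job_done', 'sense', 'snapshot', 'tips_ahead'] 0.008
[ 0.5109557  -0.04656777  0.1       ] [ 0.53347128 -0.04636309  0.1       ] 0.5208349477157398
```

Request:
{"op": "step_arm", "data": {"targets": [{"linear":[0.01,0.02,0],"rotation":[0,0,-1.6],"jaw":0.0854},{"linear":[0.019,0.0355,0],"rotation":[0,0,-1.6],"jaw":0.0854},{"linear":[0.019,0.0355,0],"rotation":[0,0,-1.6],"jaw":0.0854},{"linear":[0.019,0.0355,0],"rotation":[0,0,-1.6],"jaw":0.0854},{"linear":[0.019,0.0355,0],"rotation":[0,0,-1.6],"jaw":0.0854},{"linear":[0.019,0.0355,0],"rotation":[0,0,-1.6],"jaw":0.0854},{"linear":[0.019,0.0355,0],"rotation":[0,0,-1.6],"jaw":0.0854},{"linear":[0.019,0.0355,0],"rotation":[0,0,-1.6],"jaw":0.0854},{"linear":[0.019,0.0355,0],"rotation":[0,0,-1.6],"jaw":0.0854},{"linear":[0.019,0.0355,0],"rotation":[0,0,-1.6],"jaw":0.0854},{"linear":[0.019,0.0355,0],"rotation":[0,0,-1.6],"jaw":0.0854},{"linear":[0.019,0.0355,0],"rotation":[0,0,-1.6],"jaw":0.0854},{"linear":[0.019,0.0355,0],"rotation":[0,0,-1.6],"jaw":0.0854},{"linear":[0.019,0.0355,0],"rotation":[0,0,-1.6],"jaw":0.0854},{"linear":[0.009,0.0205,0],"rotation":[0,0,-0.6],"jaw":0.0854},{"linear":[0,0,0],"rotation":[0,0,0],"jaw":0.0854},{"linear":[0,0,0],"rotation":[0,0,0],"jaw":0.0854}]}}

```text
clock: 1.47
position: [0.5111, -0.0445, 0.2383]
ee_rot: [[-1.0, -0.022, -0.002], [-0.022, 1.0, -0.0], [0.002, -0.0, -1.0]]
contact_force: [-0.4, -0.3, -0.1]
opening: 1.002
gripper_force: 0.0
```

```bash
python3 - <<'E'
from h import *
import pickle
s=snapshot("wrist"); pickle.dump(s,open("w.pkl","wb"))
cv2.imwrite("pics/w.png",cv2.cvtColor(s["image"],cv2.COLOR_RGB2BGR))
for p in([.5106,-.0454,.1],[.5339,-.0897,.056]): print(proj(s,p))
E
```

```text
[279.23896778 196.39497729]
[232.61159572 205.96061635]
```

View pics/w.png

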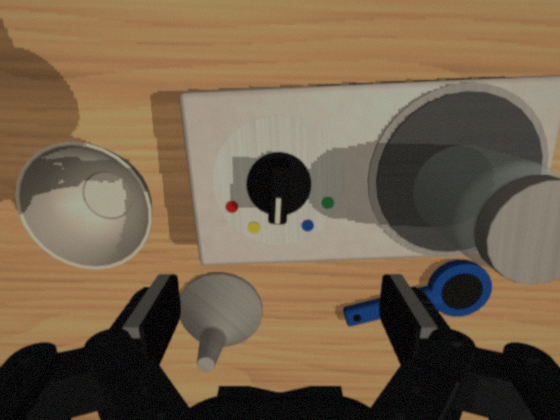

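Request:
{"op": "step_arm", "data": {"targets": [{"linear":[0,-0.001,-0.0375],"rotation":[0,0,-1.5],"jaw":0.0854},{"linear":[0,0,-0.0375],"rotation":[0,0,0],"jaw":0.0854},{"linear":[0,0,-0.0375],"rotation":[0,0,0],"jaw":0.0854},{"linear":[0,0,-0.0375],"rotation":[0,0,0],"jaw":0.06},{"linear":[0,0,-0.0135],"rotation":[0,0,0],"jaw":0.04},{"linear":[0,0,0],"rotation":[0,0,0],"jaw":0.025},{"linear":[0,0,0],"rotation":[0,0,0],"jaw":0.025},{"linear":[0,0,0],"rotation":[0,0,0],"jaw":0.025},{"linear":[0,0,0],"rotation":[0,0,0],"jaw":0.025}]}}

```text
clock: 2.27
position: [0.5123, -0.0468, 0.0782]
ee_rot: [[-1.0, 0.007, 0.004], [0.007, 1.0, 0.001], [-0.004, 0.001, -1.0]]
contact_force: [-1.0, 0.8, 0.5]
opening: 0.29
gripper_force: 0.0
```

Request:
{"op": "step_arm", "data": {"targets": [{"linear":[0,0,0],"rotation":[0,0,0],"jaw":0.01},{"linear":[0,0,0],"rotation":[0,0,0],"jaw":0.01},{"linear":[0,0,0],"rotation":[0,0,0],"jaw":0.01},{"linear":[0,0,0],"rotation":[0,0,0],"jaw":0.01}]}}

```text
clock: 2.6
position: [0.5123, -0.046, 0.0779]
ee_rot: [[-1.0, 0.006, 0.003], [0.006, 1.0, 0.001], [-0.003, 0.001, -1.0]]
contact_force: [-0.8, 3.9, 7.1]
opening: 0.184
gripper_force: 59.1
```

Request:
{"op": "step_arm", "data": {"targets": [{"linear":[0,0.0005,0],"rotation":[0,0,-6.9],"jaw":0.01},{"linear":[0,-0.0002,0],"rotation":[0,0,-6.9],"jaw":0.01},{"linear":[0,-0.0002,0],"rotation":[0,0,-6.9],"jaw":0.01},{"linear":[-0.0001,-0.0002,0],"rotation":[0,0,-6.9],"jaw":0.01},{"linear":[-0.0001,-0.0002,0],"rotation":[0,0,-6.9],"jaw":0.01},{"linear":[-0.0001,-0.0002,0],"rotation":[0,0,-6.9],"jaw":0.01},{"linear":[-0.0001,-0.0001,0],"rotation":[0,0,-6.9],"jaw":0.01},{"linear":[-0.0002,-0.0001,0],"rotation":[0,0,-6.9],"jaw":0.01},{"linear":[-0.0002,-0.0001,0],"rotation":[0,0,-6.9],"jaw":0.01},{"linear":[0,0,0],"rotation":[0,0,0],"jaw":0.01},{"linear":[0,0,0],"rotation":[0,0,0],"jaw":0.01}]}}

```text
clock: 3.52
position: [0.5111, -0.0474, 0.0779]
ee_rot: [[-0.462, 0.887, 0.003], [0.887, 0.462, -0.0], [-0.001, 0.002, -1.0]]
contact_force: [-2.2, 0.6, 6.8]
opening: 0.172
gripper_force: 59.3
```

```bash
python3 - <<'E'
from h import *
s=sense(); R=s["ee_rot"]; print(s["qpos"],s["position"],s["contact_force"],s["wrist_torque"],np.degrees(np.arctan2(R[1,0],R[0,0])))
s=snapshot("wrist");cv2.imwrite("pics/w2.png",cv2.cvtColor(s["image"],cv2.COLOR_RGB2BGR))
E
```

```text
[ 3.00983699e-01 -1.55856754e-01 -3.98368227e-01  9.65534313e-04
 -1.32574452e+00 -2.96282362e+00] [ 0.51113164 -0.04741896  0.07792424] [-2.17744946  0.61118027  6.79681714] [0.38724093 0.8581522  0.03006426] 117.50106794099432
```

View pics/w2.png

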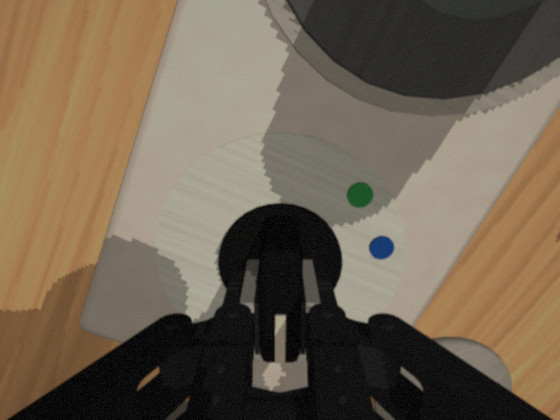

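The knob is held and turned to about -62.5°, with the bar between the pads. Joint 6 is close to its limit, so I won't turn further that way with this grasp. Now a gentle pull.

Request:
{"op": "step_arm", "data": {"targets": [{"linear":[0,0,0.0005],"rotation":[0,0,0],"jaw":0.01},{"linear":[0,0,0.0005],"rotation":[0,0,0],"jaw":0.01},{"linear":[0,0,0.0005],"rotation":[0,0,0],"jaw":0.01},{"linear":[0,0,0],"rotation":[0,0,0],"jaw":0.01}]}}

```text
clock: 3.9
position: [0.511, -0.0473, 0.078]
ee_rot: [[-0.462, 0.887, 0.002], [0.887, 0.462, 0.0], [-0.001, 0.002, -1.0]]
contact_force: [1.5, 1.1, 3.9]
opening: 0.177
gripper_force: 58.8
```

Request:
{"op": "step_arm", "data": {"targets": [{"linear":[0,0,0.0005],"rotation":[0,0,0],"jaw":0.01},{"linear":[0,0,0.0005],"rotation":[0,0,0],"jaw":0.01},{"linear":[0,0,0],"rotation":[0,0,0],"jaw":0.01}]}}

```text
clock: 4.15
position: [0.5107, -0.0473, 0.0781]
ee_rot: [[-0.462, 0.887, 0.001], [0.887, 0.462, 0.0], [-0.0, 0.001, -1.0]]
contact_force: [4.0, 1.0, -1.5]
opening: 0.177
gripper_force: 58.5
```

Request:
{"op": "step_arm", "data": {"targets": [{"linear":[0,0,0.0005],"rotation":[0,0,0],"jaw":0.01},{"linear":[0,0,0.0005],"rotation":[0,0,0],"jaw":0.01},{"linear":[0,0,0.0005],"rotation":[0,0,0],"jaw":0.01},{"linear":[0,0,0],"rotation":[0,0,0],"jaw":0.01}]}}

```text
clock: 4.48
position: [0.5106, -0.0472, 0.0789]
ee_rot: [[-0.462, 0.887, 0.001], [0.887, 0.462, 0.001], [0.0, 0.001, -1.0]]
contact_force: [6.6, -0.6, -4.1]
opening: 0.175
gripper_force: 58.4
```

Request:
{"op": "step_arm", "data": {"targets": [{"linear":[0,0,0.0005],"rotation":[0,0,0],"jaw":0.01},{"linear":[0,0,0.0005],"rotation":[0,0,0],"jaw":0.01},{"linear":[0,0,0],"rotation":[0,0,0],"jaw":0.01}]}}

```text
clock: 4.73
position: [0.5106, -0.0472, 0.08]
ee_rot: [[-0.462, 0.887, 0.001], [0.887, 0.462, 0.001], [0.0, 0.001, -1.0]]
contact_force: [6.4, 0.6, -3.0]
opening: 0.177
gripper_force: 58.6
```

Request:
{"op": "step_arm", "data": {"targets": [{"linear":[0,0,0.0005],"rotation":[0,0,0],"jaw":0.01},{"linear":[0,0,0.0005],"rotation":[0,0,0],"jaw":0.01},{"linear":[0,0,0],"rotation":[0,0,0],"jaw":0.01}]}}

```text
clock: 4.98
position: [0.5106, -0.0472, 0.0809]
ee_rot: [[-0.462, 0.887, 0.001], [0.887, 0.462, 0.001], [0.0, 0.001, -1.0]]
contact_force: [6.0, -0.1, -6.1]
opening: 0.176
gripper_force: 58.5
```

Request:
{"op": "step_arm", "data": {"targets": [{"linear":[0,0,0.0005],"rotation":[0,0,0],"jaw":0.01},{"linear":[0,0,0.0005],"rotation":[0,0,0],"jaw":0.01},{"linear":[0,0,0],"rotation":[0,0,0],"jaw":0.01}]}}

```text
clock: 5.23
position: [0.5106, -0.0473, 0.082]
ee_rot: [[-0.462, 0.887, 0.0], [0.887, 0.462, 0.0], [0.0, 0.001, -1.0]]
contact_force: [5.4, 0.5, -3.6]
opening: 0.17
gripper_force: 58.9
```

Request:
{"op": "step_arm", "data": {"targets": [{"linear":[0,0,0.0005],"rotation":[0,0,0],"jaw":0.01},{"linear":[0,0,0.0005],"rotation":[0,0,0],"jaw":0.01},{"linear":[0,0,0],"rotation":[0,0,0],"jaw":0.01}]}}

```text
clock: 5.48
position: [0.5106, -0.0473, 0.083]
ee_rot: [[-0.461, 0.887, 0.0], [0.887, 0.461, 0.0], [0.0, 0.001, -1.0]]
contact_force: [5.5, 0.7, -3.5]
opening: 0.179
gripper_force: 58.9
```

```bash
python3 - <<'E'
from h import *
print(sense()["contact_force"])
s=snapshot("wrist");cv2.imwrite("pics/w3.png",cv2.cvtColor(s["image"],cv2.COLOR_RGB2BGR))
a=cv2.imread("pics/w2.png"); b=cv2.imread("pics/w3.png")
cv2.imwrite("pics/cmp.png",np.hstack([cv2.resize(i[180:420,180:380],(400,480)) for i in(a,b)]))
E
```

```text
[ 5.52748015  0.72738626 -3.46617511]
```

View pics/cmp.png

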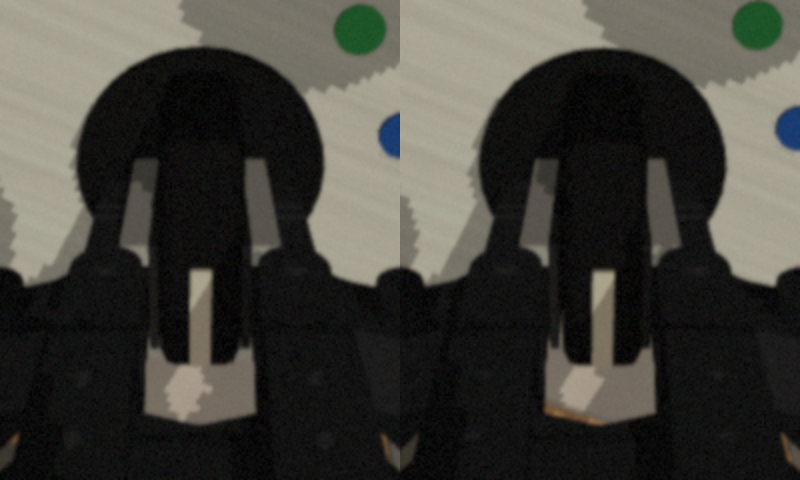

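The bar sits the same in the gripper in both views, while the gripper has risen 5 mm. So the stem has passed the 2.5 mm stop and is in the notch. I'll keep lifting.

Request:
{"op": "step_arm", "data": {"targets": [{"linear":[0,0,0.001],"rotation":[0,0,0],"jaw":0.01},{"linear":[0,0,0.001],"rotation":[0,0,0],"jaw":0.01},{"linear":[0,0,0.001],"rotation":[0,0,0],"jaw":0.01},{"linear":[0,0,0.001],"rotation":[0,0,0],"jaw":0.01},{"linear":[0,0,0.001],"rotation":[0,0,0],"jaw":0.01},{"linear":[0,0,0],"rotation":[0,0,0],"jaw":0.01}]}}

```text
clock: 6.03
position: [0.5106, -0.0475, 0.0886]
ee_rot: [[-0.461, 0.887, 0.001], [0.887, 0.461, 0.0], [-0.0, 0.001, -1.0]]
contact_force: [5.4, 0.0, -1.4]
opening: 0.177
gripper_force: 59.6
```

Request:
{"op": "step_arm", "data": {"targets": [{"linear":[0,0,0.0005],"rotation":[0,0,0],"jaw":0.01},{"linear":[0,0,0.0005],"rotation":[0,0,0],"jaw":0.01},{"linear":[0,0,0.0005],"rotation":[0,0,0],"jaw":0.01},{"linear":[0,0,0],"rotation":[0,0,0],"jaw":0.01}]}}

```text
clock: 6.37
position: [0.5106, -0.0474, 0.0901]
ee_rot: [[-0.461, 0.887, 0.001], [0.887, 0.461, 0.0], [-0.0, 0.001, -1.0]]
contact_force: [5.1, -0.6, -1.4]
opening: 0.173
gripper_force: 59.4
```

Request:
{"op": "step_arm", "data": {"targets": [{"linear":[0,0,0.0005],"rotation":[0,0,0],"jaw":0.01},{"linear":[0,0,0.0005],"rotation":[0,0,0],"jaw":0.01},{"linear":[0,0,0],"rotation":[0,0,0],"jaw":0.01}]}}

```text
clock: 6.62
position: [0.5104, -0.0473, 0.0901]
ee_rot: [[-0.461, 0.887, 0.0], [0.887, 0.461, 0.001], [0.001, 0.0, -1.0]]
contact_force: [7.1, 0.1, -6.1]
opening: 0.181
gripper_force: 58.7
```

The lift has stopped at 12 mm and the force is rising, so the knob is fully out. Releasing now and withdrawing straight up.

Request:
{"op": "step_arm", "data": {"targets": [{"linear":[0,0,0],"rotation":[0,0,0],"jaw":0.03},{"linear":[0,0,0],"rotation":[0,0,0],"jaw":0.05},{"linear":[0,0,0],"rotation":[0,0,0],"jaw":0.05},{"linear":[0,0,0],"rotation":[0,0,0],"jaw":0.05},{"linear":[0,0,0.01],"rotation":[0,0,0],"jaw":0.05},{"linear":[0,0,0.03],"rotation":[0,0,0],"jaw":0.05},{"linear":[0,0,0.03],"rotation":[0,0,0],"jaw":0.05},{"linear":[0,0,0.03],"rotation":[0,0,0],"jaw":0.05},{"linear":[-0.02,0,0.03],"rotation":[0,0,0],"jaw":0.05},{"linear":[-0.03,0,0],"rotation":[0,0,0],"jaw":0.05},{"linear":[-0.03,0,0],"rotation":[0,0,0],"jaw":0.05},{"linear":[0,0,0],"rotation":[0,0,0],"jaw":0.05}]}}

```text
clock: 7.62
position: [0.4304, -0.0552, 0.2242]
ee_rot: [[-0.47, 0.883, 0.002], [0.883, 0.47, 0.008], [0.006, 0.006, -1.0]]
contact_force: [1.3, 0.1, 0.1]
opening: 0.583
gripper_force: 0.0
```

```bash
python3 - <<'E'
from h import *
s=sense(); print(s["qpos"],s["contact_force"])
s=snapshot("top"); i=s["image"]; cv2.imwrite("pics/t2.png",cv2.cvtColor(i,cv2.COLOR_RGB2BGR))
w=snapshot("wrist"); cv2.imwrite("pics/w4.png",cv2.cvtColor(w["image"],cv2.COLOR_RGB2BGR))
for n in(s,w):
    u,v=proj(n,np.array([.5106,-.0454,.112])); print(u,v)
    if 0<=u<560 and 0<=v<420: print(px(n,u,v))
E
```

```text
[ 0.33670613 -0.42050672 -0.33829257 -0.00642879 -1.64828008 -2.98976056] [1.26302888 0.12171992 0.13313105]
277.3597433814722 246.3746051390384
[ 0.5106238  -0.0453805   0.11086966]
375.0400638561575 241.9350735590096
[ 0.50963214 -0.04490351  0.11404904]
```

View pics/w4.png

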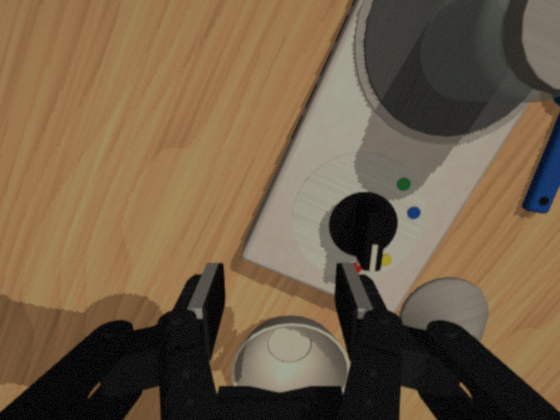

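```bash
python3 - <<'E'
from h import *
i=cv2.imread("pics/t2.png")
cv2.imwrite("pics/t2c.png",cv2.resize(i[195:305,225:335],(600,600),interpolation=cv2.INTER_CUBIC))
E
```

```text
(no output)
```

View pics/t2c.png

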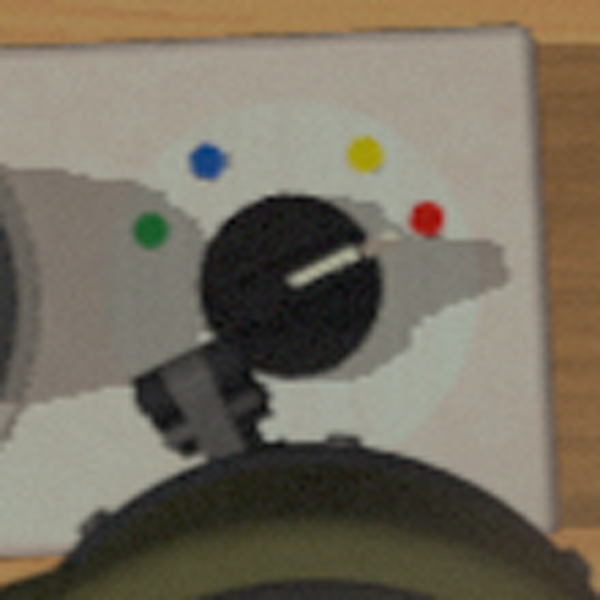

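The top view (about 12 mm raised, knob top at z ≈ 0.111) shows the pointer at the red dot. The gripper is clear of the knob and touching nothing.

```bash
python3 -c "
from cell import *
print(job_done())"
```

```text
the job is handed in; nothing more can be done
None
```

The knob was turned to the red mark and came out on the first gentle pull. It is locked about 12 mm out and let go, with the arm clear of everything, and the job was handed in at about 8 s. The jar, funnel, bowl and opener were not touched.

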